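# Square up the balance blocks against the gauge bar

## Task

Take the steel straightedge from its rubber mat and, touching the blocks with nothing but its working face, push the crooked row of four balance blocks into one straight line against the sliding gauge bar, on until the bar is felt to meet its end stop; hold it there for about a second with a gentle push of about 12 newtons, never more than 25. Leave the blocks lined up square against the bar, stand the straightedge back upright on its mat, along it, and leave the other parts undisturbed.

Things in the scene. Friction and masses are not known exactly. Their poses are not given: they have to be found in the camera images.
- straightedge_grip (a point): Centre of the upright grip fin of the loose steel straightedge (350 g), 45 mm above its underside; z up. Pinch the fin across its thickness: 12 mm thick (x), 44 mm long (y), from 22 to 64 mm above the underside. Below it a blade, 210 mm long (y), 22 mm high, 8 mm thick, whose flat working face looks along +x.
- straightedge_face (a point): Middle of the straightedge's working face, 6 mm ahead (+x) of the grip point and 11 mm above the underside; x points out of the face, y along it, z up. Behind the blade a 4 mm high foot reaches 36 mm back (-x) from this face.
- gauge_bar: Steel gauge bar, 220 mm long (y), 18 mm high, 12 mm thick. Origin: middle of its flat face towards the blocks, 10 mm above the plate's top; x points away from the blocks. It slides along +x only, drag about 2 N, stays where left, and meets a slightly springy end stop after 8 to 30 mm; the stop is unmarked, varies between starts and must be felt.
- rest_mat: Fixed black rubber mat, 80 mm (its x) by 235 mm (its y), 3 mm thick, on which the straightedge stands at the start; origin at the centre of its underside.
- block0: Dark steel balance block, 24 mm deep (x), 32 mm wide (y), 16 mm high, about 100 g, one of four alike standing in a loose crooked row on the plate in front of the gauge bar (block0 at the -y end of the bar, block3 at the +y end); origin at the centre of its underside; its x roughly along the bar's x. The lightly oiled fixed plate is 8 mm thick, 310 mm wide (y), and reaches some 150 mm out in front of the bar's face.
- block1: Dark steel balance block, 24 mm deep (x), 32 mm wide (y), 16 mm high, about 100 g, one of four alike standing in a loose crooked row on the plate in front of the gauge bar (block0 at the -y end of the bar, block3 at the +y end); origin at the centre of its underside; its x roughly along the bar's x. The lightly oiled fixed plate is 8 mm thick, 310 mm wide (y), and reaches some 150 mm out in front of the bar's face.
- block2: Dark steel balance block, 24 mm deep (x), 32 mm wide (y), 16 mm high, about 100 g, one of four alike standing in a loose crooked row on the plate in front of the gauge bar (block0 at the -y end of the bar, block3 at the +y end); origin at the centre of its underside; its x roughly along the bar's x. The lightly oiled fixed plate is 8 mm thick, 310 mm wide (y), and reaches some 150 mm out in front of the bar's face.
- block3: Dark steel balance block, 24 mm deep (x), 32 mm wide (y), 16 mm high, about 100 g, one of four alike standing in a loose crooked row on the plate in front of the gauge bar (block0 at the -y end of the bar, block3 at the +y end); origin at the centre of its underside; its x roughly along the bar's x. The lightly oiled fixed plate is 8 mm thick, 310 mm wide (y), and reaches some 150 mm out in front of the bar's face.
- housing_cover: Bystander: olive drab round aluminium housing cover, 110 mm across, 36 mm high. Origin at the centre of its underside.
- shaft_collar: Bystander: bronze shaft collar (ring), 30 mm across, 14 mm high, beside one end of the row. Origin at the centre of its underside.
- jacking_bolt_a: Bystander: zinc-plated bolt standing on its head, 17 mm across, 44 mm high, beside the other end of the row. Origin at the centre of its underside.
- jacking_bolt_b: Bystander: a second such bolt, standing on the bench. Origin at the centre of its underside.
- bearing_shield: Bystander: translucent orange flat ring, 60 mm across, 5 mm thick. Origin at the centre of its underside.
- screw_tray: Bystander: open aluminium tray 60 x 100 x 22 mm. Origin at the centre of its underside.
- screwdriver: Bystander: screwdriver lying on the bench, about 200 mm long.

How it is judged:
By the outcome, as a careful person would: the job done as asked, in the order asked, and still so for the second after the job is handed in, with the robot touching nothing.
It also fails if it takes over 59 s, if anything falls off the work surface, if the arm or the gripper's body presses on something with over 40 N, if the wrist force passes 120 N, or if a joint passes its speed limit or range.

## Robot

A 6-joint arm with a two-finger parallel gripper is mounted at the origin on the work surface. World frame = base frame: x ahead of the robot, y to its left, z up, the work surface at z = 0. Lengths are in m, angles in rad, forces in N, time in s.
With the tool pointing down it reaches from about 0.375 to 0.9 m from the base axis. Payload 3.1 kg.
Tool frame: the origin (TCP) lies on the mounting face of the last link; the fingertips stand 182 mm ahead of it and the grasp point (between the pads) lies 164 mm ahead of it; z points along the fingers, y is the direction in which the jaws open and shut (so a half turn about z gives the same grasp; the last joint's range is limited). The gripper opens to 87 mm and grips with 3 to 60 N. Pads are 19 mm wide; open, the fingers measure 117 mm over their backs; the gripper's body (75 mm by 190 mm) begins 51 mm behind the grasp point.
Start: joints at [1.119, 0.527, 1.433, -0, 1.181, -0.178], TCP at [0.169, 0.602, 0.405] pointing down, gripper open.
Joint ranges: [-3.08, 3.08], [-0.75, 2.2], [0.22, 2.44], [-1.43, 4.57], [0, 2.65], [-2.85, 2.85]. Speed limits (rad/s): [2.79, 2.79, 3.14, 3.14, 3.14, 3.14].

## Interface

Orientations are given as a unit quaternion [x, y, z, w].
In Python, from rig import robot, camera, camera_model gives the robot as it stands.
- The arm moves only by the tool drive_tool, never from a script. Its argument "plan" is a list that holds one entry, the list of rows, each a list of 6 numbers: the shift along the world's x, y, z in units of 2.5 cm (1.0 is 2.5 cm), then the turn, a rotation vector about the world's x, y, z in units of 6 degrees (1.0 is 6 degrees). A call has 1 to 8 rows; each row shifts and turns the commanded pose from where the row before left it; what a row does not reach is not made up. A row lasts 1/8 s, in which the tool goes at most 62.5 mm and 10.7 degrees, less where a joint would pass 70% of its speed; a pose out of reach is approached as far as the arm can. A call with a number of a shift or a turn outside -1 to 1 is refused whole. A call with a gripper value outside its range is refused whole. "grip" is the closure, from 0 (fully open) to 1 (shut), set as the call begins (left out, the last holds). The fingers move at their own pace and stop on an object; "force" is the grip in N (left out, the last holds). Time passes only in rows, so rows that do not move let the fingers close. It gives the time, the measured TCP pose, the force and the opening at its end, in the units of the state.
- robot.get_obs(): the state, without advancing time (a new reading comes with each control period).
- camera(name): name is "side" or "top"; returns the picture (480x640x3 uint8, red, green, blue); there is no depth.
- camera_model(name): a dict with "K" (3x3 intrinsics, pixels), "world_to_cam" (4x4, takes a point from world to camera coordinates). Camera axes: x right, y up, looking along -z (the intrinsics and any distortion apply to the point x, -y, -z); pixel columns grow to the right and rows downward; lengths in m; the calibration is good to about 2 mm. A picture is of the moment at which its call begins. camera_model takes no time and is no camera call.
- robot.hand_in(): hands the job in, once; it reports no verdict.
The state is a dict: "time": time; "q": joint angles; "joint_velocities": joint speeds; "joint_torque": joint torques, N m; "position": TCP position; "tool_rot": TCP orientation; "ft_force": force on the tool from outside, world axes, zero at the start; "moment": the same for the moment, N m; "grip_width": finger opening in m.
Only numpy, scipy, OpenCV 4.12 (cv2) and the standard library are available. Lean on these libraries where they do the work, as an engineer would, in place of code of your own. Each camera call takes 0.05 s, during which the arm holds its last target.

## Working session

There is one attempt and no reset: what is moved stays moved. The work goes in short steps, Python scripts to look and compute and a tool call to move; the robot and the scene stay as the last step left them, time stands still between calls to the robot, and variables do not carry over. Pictures are saved under pics/ and viewed, and the job is handed in when it is done.

Besides the shell and the picture viewer there is one more tool, called after "Call:" by a JSON object that holds its "api" and its "payload". drive_tool: Moves the arm, as the interface text tells. Shifts and turns lie within -1 to 1; 1 stands for 2.5 cm of shift or 6 degrees of turn. Its arguments: {"type":"object","properties":{"plan":{"type":"array","items":{"type":"array","items":{"type":"array","items":{"type":"number","minimum":-1,"maximum":1}}}},"grip":{"type":"number"},"force":{"type":"number"}},"required":["plan"]}

```bash
ls; mkdir -p pics; python3 - <<'E'
from rig import robot,camera,camera_model
import cv2
for n in("top","side"):
    cv2.imwrite(f"pics/{n}0.png",camera(n)[:,:,::-1]); m=camera_model(n); print(n,m)
o=robot.get_obs();print(o)
E
```

```text
pics
top {'K': array([[436.49807247,   0.        , 311.39761089],
       [  0.        , 436.49807247, 242.43850999],
       [  0.        ,   0.        ,   1.        ]]), 'world_to_cam': array([[ 0.02114124, -0.9996393 ,  0.01656284,  0.02282342],
       [ 0.99601052,  0.02249528,  0.08635399, -0.63255493],
       [-0.08669543,  0.01467113,  0.99612683, -1.05494948],
       [ 0.        ,  0.        ,  0.        ,  1.        ]])}
side {'K': array([[585.07671325,   0.        , 324.75008437],
       [  0.        , 585.07671325, 230.82680298],
       [  0.        ,   0.        ,   1.        ]]), 'world_to_cam': array([[ 0.89047593, -0.45489156,  0.01123818, -0.53174367],
       [ 0.31181425,  0.62800894,  0.71300536, -0.28563329],
       [-0.3313978 , -0.63140989,  0.70106851, -0.93660127],
       [ 0.        ,  0.        ,  0.        ,  1.        ]])}
{'time': 0.1, 'q': array([ 1.11852495e+00,  5.28407052e-01,  1.43376339e+00, -3.40141323e-05,
        1.18138801e+00, -1.78487435e-01]), 'joint_velocities': array([-0.00042911, -0.00079096, -0.00241625, -0.0006618 , -0.00066019,
       -0.00051318]), 'joint_torque': array([-1.81697806e-04, -4.40986633e+01, -1.77150160e+01,  6.34955917e-02,
        5.33792807e-02, -3.41035923e-05]), 'position': array([0.16881993, 0.60145663, 0.40385176]), 'tool_rot': array([ 1.36458349e-01,  9.90645321e-01, -9.39301180e-04, -2.89921633e-04]), 'ft_force': array([0.14447284, 1.0419639 , 0.50615302]), 'moment': array([0.00748666, 0.01001761, 0.00453115]), 'grip_width': 0.08695535429034233}
```

View pics/top0.png

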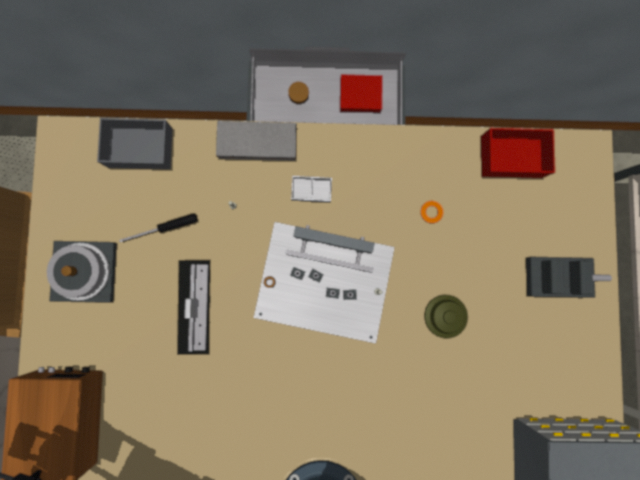

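View pics/side0.png

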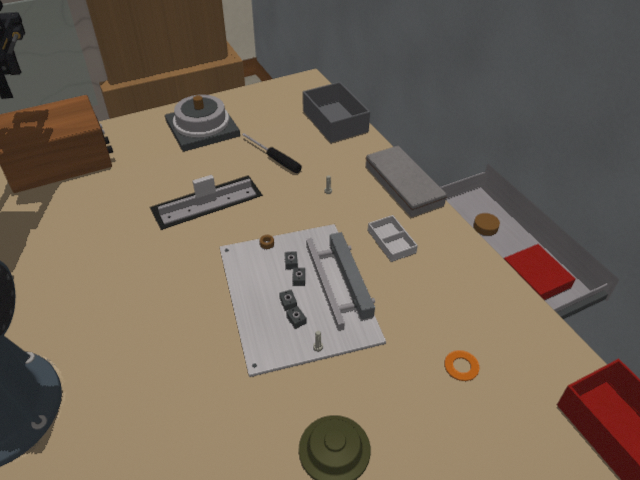

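```bash
python3 - <<'E'
import cv2
t=cv2.imread("pics/top0.png");s=cv2.imread("pics/side0.png")
a=cv2.resize(t[250:365,160:230],None,fx=5,fy=5,interpolation=cv2.INTER_CUBIC)
b=cv2.resize(s[165:235,140:275],None,fx=5,fy=5,interpolation=cv2.INTER_CUBIC)
cv2.imwrite("pics/a.png",a);cv2.imwrite("pics/b.png",b)
cv2.imwrite("pics/c.png",cv2.resize(t[215:350,245:405],None,fx=4.4,fy=4.4,interpolation=cv2.INTER_CUBIC))
cv2.imwrite("pics/d.png",cv2.resize(s[220:375,210:390],None,fx=3.8,fy=3.8,interpolation=cv2.INTER_CUBIC))
E
```

```text
(no output)
```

View pics/a.png

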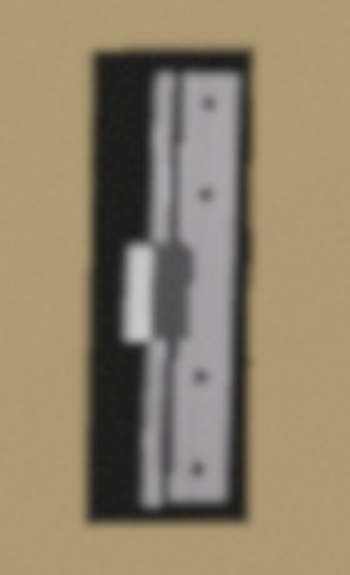

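View pics/b.png

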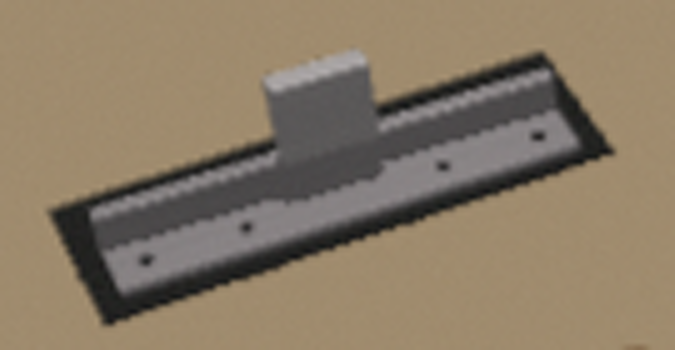

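View pics/c.png

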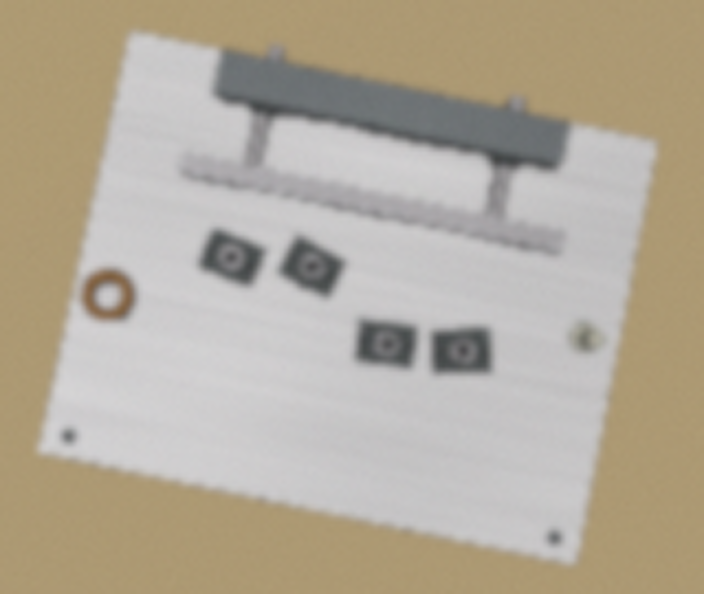

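View pics/d.png

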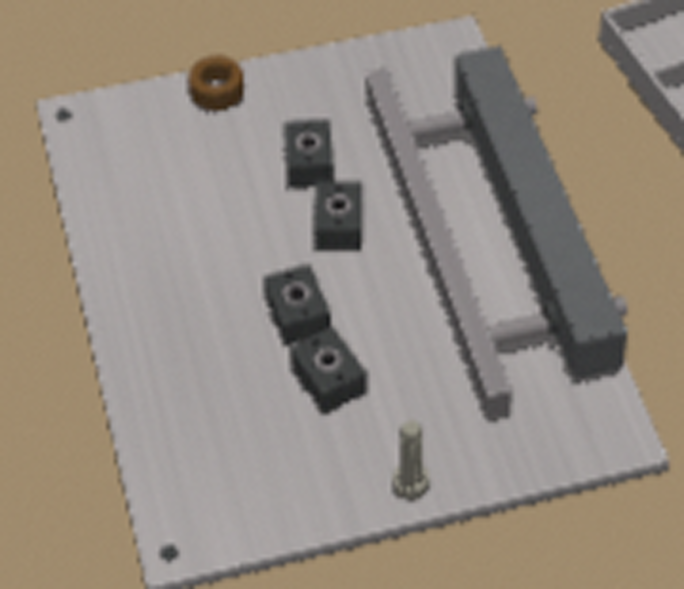

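```bash
cat > h.py <<'E'
import numpy as np,cv2
from rig import robot,camera,camera_model
M={n:camera_model(n) for n in("top","side")}
def ray(n,u,v):
    K=M[n]["K"];T=np.array(M[n]["world_to_cam"]);R=T[:3,:3];c=-R.T@T[:3,3]
    d=np.array([(u-K[0,2])/K[0,0],-(v-K[1,2])/K[1,1],-1.]);return c,R.T@d
def on(n,u,v,z):
    c,d=ray(n,u,v);return c+d*(z-c[2])/d[2]
def proj(n,p):
    K=M[n]["K"];T=np.array(M[n]["world_to_cam"]);q=T[:3,:3]@np.array(p)+T[:3,3]
    return K[0,2]+K[0,0]*q[0]/-q[2],K[1,2]+K[1,1]*-q[1]/-q[2]
def rect(pts): # world xy pts -> minAreaRect with long-axis yaw
    (c,(w,h),a)=cv2.minAreaRect((np.array(pts)[:,:2]*1000).astype(np.float32))
    if w<h:w,h,a=h,w,a+90
    return np.round(c,1),round(w,1),round(h,1),round((a+90)%180-90,1)
def contours(mask,mn=20):
    cs,_=cv2.findContours(mask.astype(np.uint8),cv2.RETR_EXTERNAL,cv2.CHAIN_APPROX_NONE)
    return [c[:,0,:] for c in cs if cv2.contourArea(c)>mn]
E
python3 - <<'E'
from h import *
for n,(x0,y0,x1,y1) in dict(top=(165,250,225,365),side=(140,165,275,235)).items():
    im=cv2.imread(f"pics/{n}0.png").astype(int);
    U=cv2.resize(im[y0:y1,x0:x1].astype(np.uint8),None,fx=8,fy=8,interpolation=cv2.INTER_CUBIC)
    f=lambda p:((p[0]+.5)/8-.5+x0,(p[1]+.5)/8-.5+y0)
    # not bench-coloured: saturation low
    hsv=cv2.cvtColor(U,cv2.COLOR_BGR2HSV)
    mk=hsv[:,:,2]<85
    cs=sorted(contours(mk,200),key=len)[-1]
    print(n,"mat",rect([on(n,*f(p),.003) for p in cs]))
for n,(x0,y0,x1,y1) in dict(top=(285,255,365,310),side=(270,240,320,335)).items():
    im=cv2.imread(f"pics/{n}0.png")
    U=cv2.resize(im[y0:y1,x0:x1],None,fx=8,fy=8,interpolation=cv2.INTER_CUBIC)
    f=lambda p:((p[0]+.5)/8-.5+x0,(p[1]+.5)/8-.5+y0)
    g=U.max(2)
    for c in contours(g<125,1000): print(n,"blk",rect([on(n,*f(p),.024) for p in c]),len(c))
im=cv2.imread("pics/top0.png");
for nm,zz in(("plate",.008),):
    hsv=cv2.cvtColor(im,cv2.COLOR_BGR2HSV);mk=(hsv[:,:,1]<40)&(hsv[:,:,2]>140);mk[:, :245]=0;mk[:,405:]=0;mk[:215]=0;mk[350:]=0
    c=sorted(contours(mk),key=len)[-1];print(rect([on("top",*p,zz) for p in c]))
# hand points
A=lambda x,y:((x+.5)/5-.5+160,(y+.5)/5-.5+250)
C=lambda x,y:((x+.5)/4.4-.5+245,(y+.5)/4.4-.5+215)
for nm,pts,z,F in [("face edge",[(153,72),(141,507)],.025,A),("blade ends back",[(177,72),(163,507)],.025,A),("foot back",[(243,72),(228,502)],.007,A),
 ("fin top",[(125,243),(155,243),(150,342),(121,342)],.067,A),
 ("bar face",[(182,180),(562,254)],.027,C),("bar back",[(185,152),(565,230)],.027,C),
 ("collar",[(108,295)],.022,C),("bolt head",[(586,340)],.010,C),("bolt r",[(605,340)],.010,C),("plate",[(130,33),(40,452),(577,560),(657,142)],.008,C)]:
    print(nm,[np.round(on("top",*F(*p),z)*1000,1)[:2] for p in pts])
B=lambda x,y:((x+.5)/5-.5+140,(y+.5)/5-.5+165)
D=lambda x,y:((x+.5)/3.8-.5+210,(y+.5)/3.8-.5+220)
for nm,pts,z,F in [("face top edge",[(90,208),(548,70)],.025,B),("foot back",[(123,293),(580,148)],.007,B),("fin top",[(262,77),(357,50),(368,65),(272,93)],.067,B),
  ("bar face top",[(368,78),(488,403)],.027,D),("bar back top",[(386,70),(509,393)],.027,D),("collar top",[(216,74)],.022,D),("bolt head",[(410,487)],.012,D),("plate",[(38,102),(148,586),(667,462),(473,16)],.008,D)]:
    print("S",nm,[np.round(on("side",*F(*p),z)*1000,1)[:2] for p in pts])
E
```

```text
top mat (array([467.5, 326.4]), 231.9, 78.4, 1.8)
side mat (array([468.8, 323.8]), 235.3, 82.6, 1.9)
top blk (array([506.3, -59.7]), 31.9, 23.1, -88.1) 319
top blk (array([509.2, -17.7]), 31.6, 22.1, 84.2) 307
top blk (array([550.7,  25.1]), 30.6, 22.9, 61.8) 274
top blk (array([555.3,  70. ]), 31.2, 21.9, 69.3) 285
side blk (array([505.4, -46.9]), 88.7, 32.8, 87.5) 768
side blk (array([551.6,  39.2]), 95.9, 36.9, 84.0) 839
side blk (array([591.5,  41.5]), 114.1, 7.4, 79.2) 691
side blk (array([538.3, 119.4]), 23.5, 8.5, 66.8) 183
(array([535.8,   2.3]), 310.8, 245.6, 79.4)
face edge [array([572.1, 333.9]), array([361.6, 330.2])]
blade ends back [array([572.3, 322.1]), array([361.8, 319.6])]
foot back [array([573.6, 293.7]), array([361.9, 292.3])]
fin top [array([490.2, 332.4]), array([490.5, 318.4]), array([444.4, 318.6]), array([444.2, 332.2])]
bar face [array([598.1,  98.8]), array([ 561.2, -115.5])]
bar back [array([613.9,  97.5]), array([ 574.7, -117. ])]
collar [array([532.9, 138.7])]
bolt head [array([ 513.1, -132.2])]
bolt r [array([ 513.3, -143.1])]
plate [array([683. , 131.7]), array([443.9, 175.5]), array([ 389.6, -128.5]), array([ 627. , -172.6])]
S face top edge [array([364.6, 329. ]), array([573.8, 328.7])]
S foot back [array([364.8, 291.4]), array([573.1, 292.5])]
S fin top [array([447. , 329.1]), array([489.2, 328.5]), array([490.1, 316.8]), array([447.5, 317. ])]
S bar face top [array([603.8,  94.5]), array([ 561.7, -120.1])]
S bar back top [array([614.9,  95.6]), array([ 573.1, -119.5])]
S collar top [array([534.6, 137.7])]
S bolt head [array([ 513.5, -136. ])]
S plate [array([446. , 173.7]), array([ 388.5, -128.1]), array([ 627.1, -174.6]), array([685.2, 129.1])]
```

Call:
{"api": "drive_tool", "payload": {"plan": [[[1,-0.92,0,0,0,0.22],[1,-0.92,0,0,0,0.22],[1,-0.92,0,0,0,0.22],[1,-0.92,0,0,0,0.22],[1,-0.92,0,0,0,0.22],[1,-0.92,0,0,0,0.22],[1,-0.92,0,0,0,0.22],[1,-0.92,0,0,0,0.22]]], "grip": 0}}

```text
time: 1.1
position: [0.3696, 0.4168, 0.4043]
tool_rot: [0.044, 0.999, -0.0, -0.0]
ft_force: [-0.1, -0.2, -0.3]
grip_width: 0.0873
```

Call:
{"api": "drive_tool", "payload": {"plan": [[[1,-0.93,-0.4,0,0,0.23],[1,-0.93,-0.6,0,0,0.23],[1,-0.93,-0.8,0,0,0.23],[0.96,-0.93,-1,0,0,0.23],[0,0,-1,0,0,0],[0,0,-0.8,0,0,0],[0,0,-0.4,0,0,0],[0,0,0,0,0,0]]]}}

```text
time: 2.1
position: [0.4677, 0.3247, 0.2791]
tool_rot: [-0.004, 1.0, -0.0, -0.001]
ft_force: [0.5, -0.3, 0.9]
grip_width: 0.087
```

```bash
cat >> h.py <<'E'
from scipy.spatial.transform import Rotation as Ro
def st():
    o=robot.get_obs();R=Ro.from_quat(o["tool_rot"]).as_matrix()
    y=R[:,1];z=R[:,2]
    print("t",round(o["time"],2),"p",np.round(o["position"]*1000,1),"jawyaw",round(np.degrees(np.arctan2(y[1],y[0])),2),"z",np.round(z,4),"F",np.round(o["ft_force"],1),"M",np.round(o["moment"],2),"w",round(o["grip_width"]*1000,1))
    print("grip pt",np.round((o["position"]+z*.164)*1000,1), "q",np.round(o["q"],2))
E
python3 - <<'E'
from h import *
st()
cv2.imwrite("pics/t1.png",camera("top")[220:380,140:260,::-1].repeat(4,0).repeat(4,1))
cv2.imwrite("pics/s1.png",camera("side")[100:250,120:320,::-1].repeat(4,0).repeat(4,1))
E
```

```text
t 2.1 p [467.7 324.7 279.1] jawyaw 90.4 z [-1.6e-03 -7.0e-04 -1.0e+00] F [ 0.5 -0.3  0.9] M [0.   0.01 0.02] w 87.0
grip pt [467.4 324.6 115.1] q [ 0.41  0.63  1.68 -0.    0.84 -1.17]
```

View pics/s1.png

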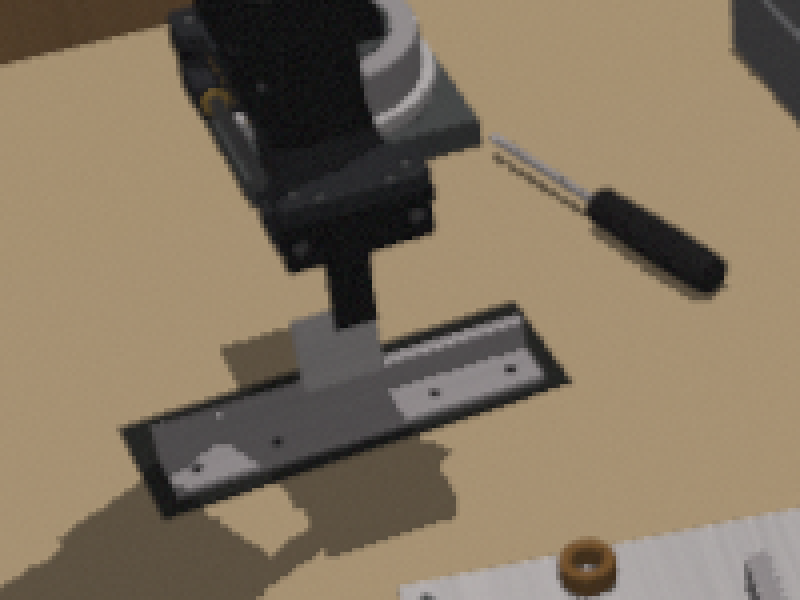

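View pics/t1.png

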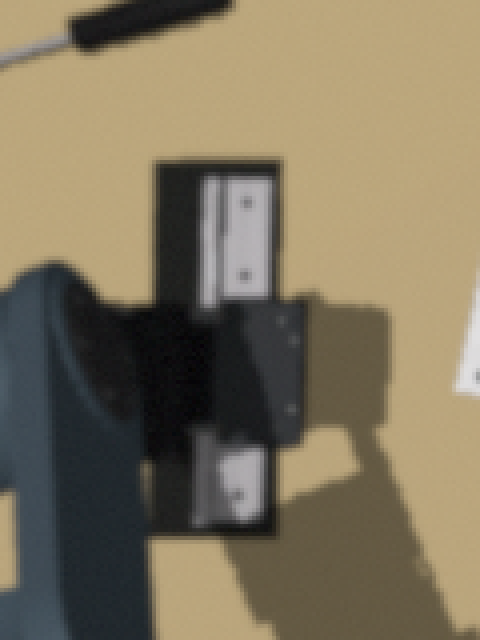

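Call:
{"api": "drive_tool", "payload": {"plan": [[[0,0,-0.9,0,0,0],[0,0,-0.9,0,0,0],[0,0,-0.6,0,0,0],[0,0,-0.3,0,0,0],[0,0,0,0,0,0]]]}}

```text
time: 2.82
position: [0.468, 0.3248, 0.2122]
tool_rot: [-0.003, 1.0, -0.0, -0.0]
ft_force: [-0.8, -0.6, -0.1]
grip_width: 0.0869
```

Call:
{"api": "drive_tool", "payload": {"plan": [[[0,0,0,0,0,0],[0,0,0,0,0,0],[0,0,0,0,0,0],[0,0,0,0,0,0],[0,0,0,0,0,0],[0,0,0,0,0,0],[0,0,0,0,0,0]]], "grip": 1, "force": 45}}

```text
time: 3.7
position: [0.468, 0.3247, 0.2122]
tool_rot: [-0.003, 1.0, -0.0, -0.0]
ft_force: [-0.6, -0.3, 0.2]
grip_width: 0.0249
```

```bash
python3 -c "
from h import *
st()"
```

```text
t 3.7 p [468.  324.7 212.2] jawyaw 90.39 z [-0. -0. -1.] F [-0.6 -0.3  0.2] M [-0.01 -0.    0.01] w 24.9
grip pt [467.9 324.7  48.2] q [ 0.41  0.74  1.71 -0.    0.7  -1.17]
```

Fingers still closing.

Call:
{"api": "drive_tool", "payload": {"plan": [[[0,0,0,0,0,0],[0,0,0,0,0,0],[0,0,0,0,0,0],[0,0,0,0,0,0]]]}}

```text
time: 4.2
position: [0.4679, 0.3247, 0.2122]
tool_rot: [-0.003, 1.0, -0.0, -0.0]
ft_force: [-0.9, -0.2, -0.8]
grip_width: 0.0117
```

```bash
python3 -c "
from h import *
st()"
```

```text
t 4.2 p [467.9 324.7 212.2] jawyaw 90.4 z [-1.e-04 -1.e-04 -1.e+00] F [-0.9 -0.2 -0.8] M [-0.09  0.    0.06] w 11.7
grip pt [467.9 324.7  48.2] q [ 0.41  0.74  1.71 -0.    0.7  -1.17]
```

Call:
{"api": "drive_tool", "payload": {"plan": [[[0,0,0.3,0,0,0],[0,0,0.7,0,0,0],[0,0,1,0,0,0],[0,0,1,0,0,0],[0,-0.3,0.7,0,0,-0.3],[0,-0.7,0.3,0,0,-0.7],[0,-0.75,0,0,0,-0.95],[0,-0.75,0,0,0,-0.95]]]}}

```text
time: 5.2
position: [0.4676, 0.2612, 0.313]
tool_rot: [0.15, 0.989, -0.0, 0.0]
ft_force: [-0.3, -0.8, -3.7]
grip_width: 0.0118
```

Call:
{"api": "drive_tool", "payload": {"plan": [[[0,-0.75,0,0,0,-1],[0,-0.75,0,0,0,-1],[0,-0.75,0,0,0,-1],[0,-0.75,0,0,0,-1],[0,-0.75,0,0,0,-1],[0,-0.75,0,0,0,-1],[0,-0.75,0,0,0,-1],[0,-0.75,0,0,0,-1]]]}}

```text
time: 6.2
position: [0.4676, 0.1112, 0.3128]
tool_rot: [0.539, 0.842, -0.0, 0.0]
ft_force: [0.9, 0.3, -3.4]
grip_width: 0.0121
```

Call:
{"api": "drive_tool", "payload": {"plan": [[[0,-0.75,0,0,0,-1],[0,-0.75,0,0,0,-1],[0,-0.75,0,0,0,-1],[0,-0.75,0,0,0,-1],[0.1,-0.6,0,0,0,-1],[0.05,-0.5,0,0,0,-0.6],[0,0,0,0,0,-0.3],[0,0,0,0,0,0]]]}}

```text
time: 7.2
position: [0.4714, 0.0099, 0.3123]
tool_rot: [0.768, 0.64, -0.0, -0.0]
ft_force: [0.6, 0.5, -3.4]
grip_width: 0.0115
```

```bash
python3 - <<'E'
from h import *
st()
cv2.imwrite("pics/t2.png",cv2.resize(camera("top")[200:360,230:420,::-1],None,fx=4,fy=4,interpolation=cv2.INTER_CUBIC))
cv2.imwrite("pics/s2.png",cv2.resize(camera("side")[180:380,190:400,::-1],None,fx=3,fy=3,interpolation=cv2.INTER_CUBIC))
E
```

```text
t 7.2 p [471.4   9.9 312.3] jawyaw -10.4 z [-4.e-04  3.e-04 -1.e+00] F [ 0.6  0.5 -3.4] M [-0.06  0.05 -0.06] w 11.5
grip pt [471.4  10.  148.3] q [-0.22  0.48  1.9   0.    0.77 -0.04]
```

View pics/t2.png

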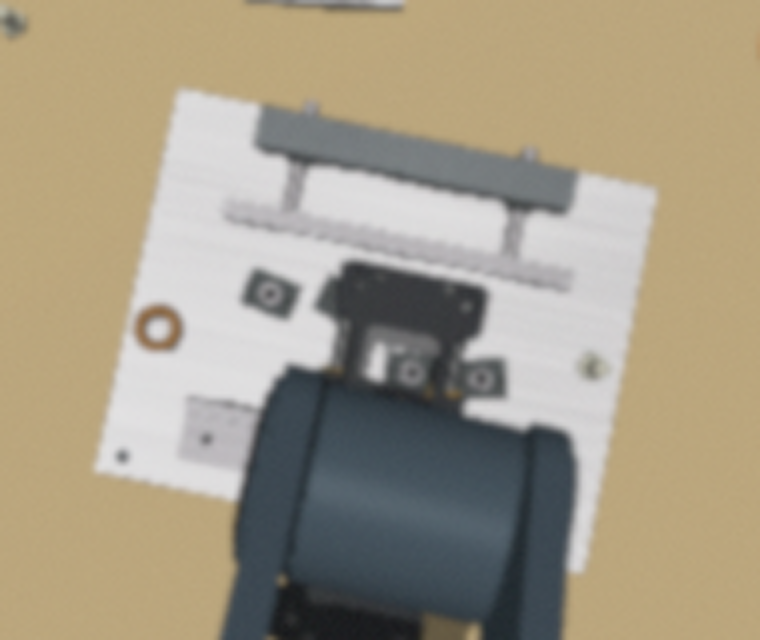

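View pics/s2.png

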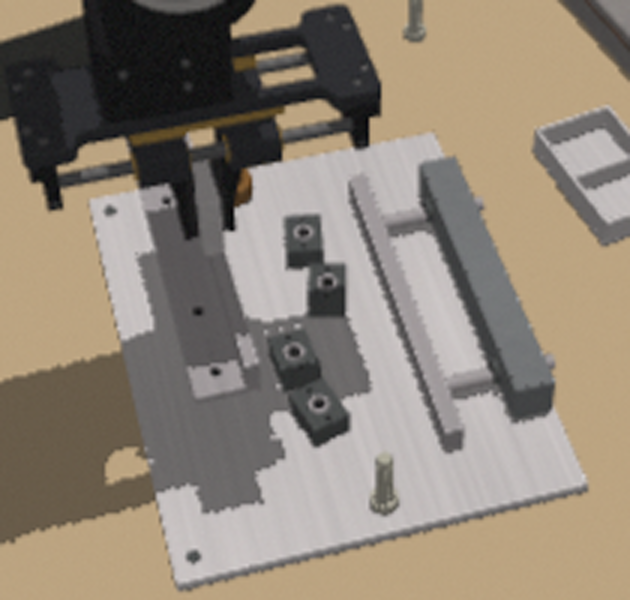

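Call:
{"api": "drive_tool", "payload": {"plan": [[[0,0,-0.8,0,0,0],[0,0,-1,0,0,0],[0,0,-0.9,0,0,0],[0,0,-0.6,0,0,0],[0,0,-0.3,0,0,0],[0,0,-0.1,0,0,0],[0,0,0,0,0,0]]]}}

```text
time: 8.18
position: [0.4719, 0.0098, 0.22]
tool_rot: [0.768, 0.64, 0.0, 0.0]
ft_force: [-0.0, -0.0, -3.9]
grip_width: 0.0114
```

```bash
python3 - <<'E'
from h import *
st()
cv2.imwrite("pics/t3.png",cv2.resize(camera("top")[200:360,230:420,::-1],None,fx=4,fy=4,interpolation=cv2.INTER_CUBIC))
cv2.imwrite("pics/s3.png",cv2.resize(camera("side")[180:380,190:400,::-1],None,fx=3.8,fy=3,interpolation=cv2.INTER_CUBIC))
E
```

```text
t 8.18 p [471.9   9.8 220. ] jawyaw -10.39 z [ 7.e-04 -1.e-04 -1.e+00] F [-0.  -0.  -3.9] M [-0.13  0.04  0.1 ] w 11.4
grip pt [472.    9.8  56. ] q [-0.22  0.66  1.95  0.    0.53 -0.04]
```

View pics/s3.png

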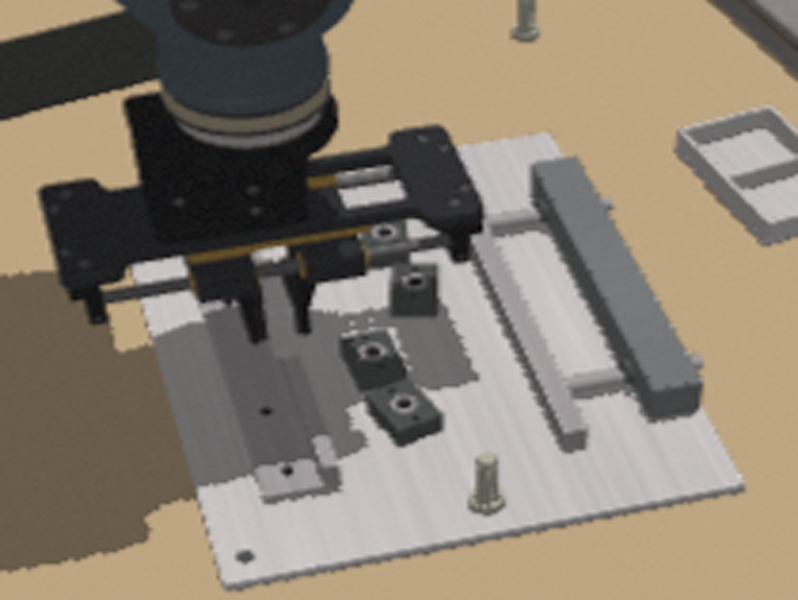

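Call:
{"api": "drive_tool", "payload": {"plan": [[[0.2,-0.037,0,0,0,0],[0.2,-0.037,0,0,0,0],[0.16,-0.03,0,0,0,0],[0.16,-0.03,0,0,0,0],[0.16,-0.03,0,0,0,0],[0.16,-0.03,0,0,0,0],[0.16,-0.03,0,0,0,0],[0.16,-0.03,0,0,0,0]]]}}

```text
time: 9.28
position: [0.5058, 0.0033, 0.2197]
tool_rot: [0.768, 0.64, -0.0, -0.0]
ft_force: [-0.2, 0.3, -3.6]
grip_width: 0.0117
```

Call:
{"api": "drive_tool", "payload": {"plan": [[[0.16,-0.03,0,0,0,0],[0.16,-0.03,0,0,0,0],[0.16,-0.03,0,0,0,0],[0.16,-0.03,0,0,0,0],[0.16,-0.03,0,0,0,0],[0.16,-0.03,0,0,0,0],[0.16,-0.03,0,0,0,0],[0.1,-0.018,0,0,0,0]]]}}

```text
time: 10.28
position: [0.5365, -0.0024, 0.2197]
tool_rot: [0.768, 0.64, 0.0, 0.0]
ft_force: [-0.1, -0.1, -4.3]
grip_width: 0.0117
```

```bash
python3 - <<'E'
from h import *
st()
cv2.imwrite("pics/s4.png",cv2.resize(camera("side")[180:380,190:400,::-1],None,fx=3.8,fy=3,interpolation=cv2.INTER_CUBIC))
E
```

```text
t 10.28 p [536.5  -2.4 219.7] jawyaw -10.4 z [ 1.e-04 -0.e+00 -1.e+00] F [-0.1 -0.1 -4.3] M [-0.04  0.26 -0.07] w 11.7
grip pt [536.5  -2.4  55.7] q [-0.21  0.7   1.79 -0.    0.65 -0.03]
```

View pics/s4.png

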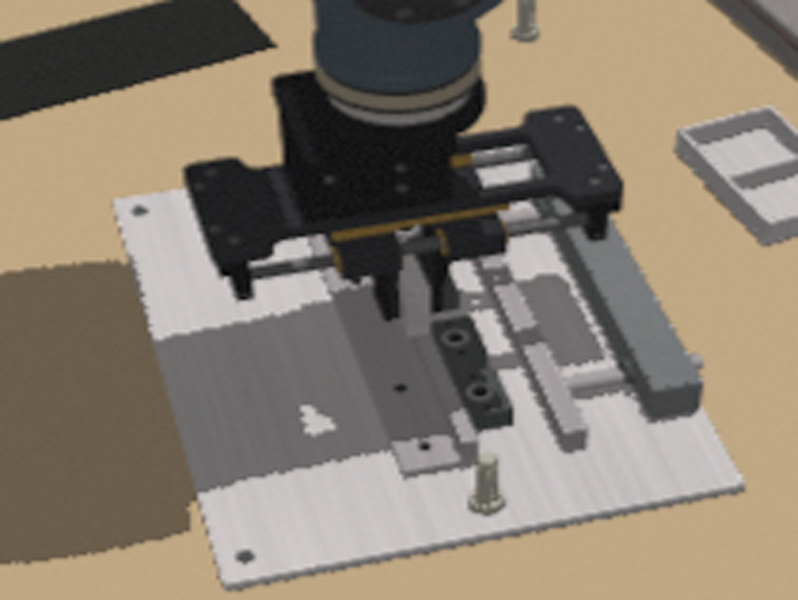

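Call:
{"api": "drive_tool", "payload": {"plan": [[[0.08,-0.015,0,0,0,0],[0.08,-0.015,0,0,0,0],[0.08,-0.015,0,0,0,0],[0.08,-0.015,0,0,0,0],[0.08,-0.015,0,0,0,0],[0.06,-0.011,0,0,0,0],[0.04,-0.007,0,0,0,0]]]}}

```text
time: 11.2
position: [0.5488, -0.0047, 0.2197]
tool_rot: [0.768, 0.64, -0.0, -0.0]
ft_force: [-1.2, -0.0, -3.1]
grip_width: 0.0115
```

Call:
{"api": "drive_tool", "payload": {"plan": [[[0.04,-0.0075,0,0,0,0],[0.04,-0.0075,0,0,0,0],[0.04,-0.0075,0,0,0,0],[0.04,-0.0075,0,0,0,0]]]}}

```text
time: 11.7
position: [0.5527, -0.0054, 0.2197]
tool_rot: [0.768, 0.64, -0.0, -0.0]
ft_force: [-0.6, 1.0, -3.0]
grip_width: 0.0114
```

Call:
{"api": "drive_tool", "payload": {"plan": [[[0.04,-0.0075,0,0,0,0],[0.04,-0.0075,0,0,0,0],[0.04,-0.0075,0,0,0,0],[0.04,-0.0075,0,0,0,0]]]}}

```text
time: 12.2
position: [0.5565, -0.0061, 0.2195]
tool_rot: [0.768, 0.64, -0.0, -0.0]
ft_force: [-2.7, 1.1, -3.1]
grip_width: 0.0119
```

```bash
python3 - <<'E'
from h import *
st()
cv2.imwrite("pics/s5.png",cv2.resize(camera("side")[180:380,190:400,::-1],None,fx=3.8,fy=3,interpolation=cv2.INTER_CUBIC))
E
```

```text
t 12.2 p [556.5  -6.1 219.5] jawyaw -10.42 z [-8.e-04  3.e-04 -1.e+00] F [-2.7  1.1 -3.1] M [ 0.05  0.6  -0.16] w 11.9
grip pt [556.4  -6.   55.5] q [-0.21  0.72  1.74  0.    0.69 -0.03]
```

View pics/s5.png

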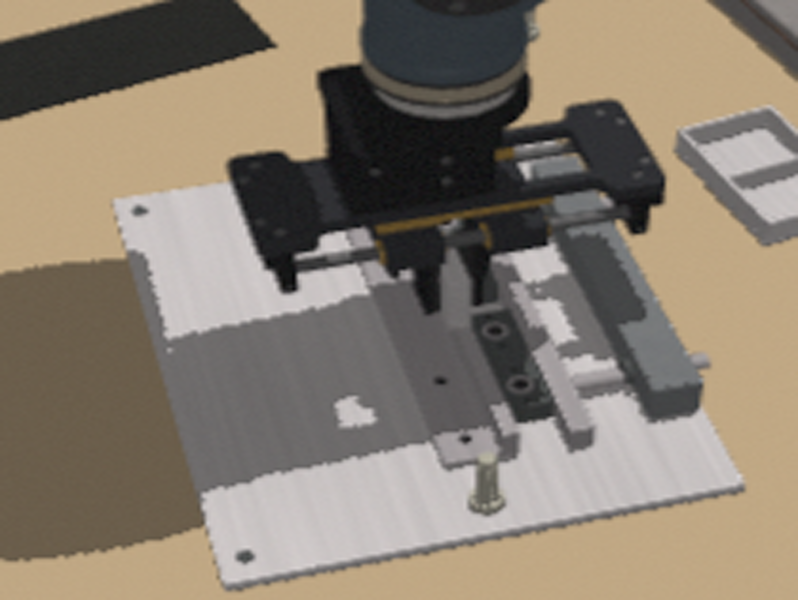

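Call:
{"api": "drive_tool", "payload": {"plan": [[[0.04,-0.0075,0,0,0,0],[0.04,-0.0075,0,0,0,0],[0.04,-0.0075,0,0,0,0]]]}}

```text
time: 12.62
position: [0.5598, -0.0067, 0.2197]
tool_rot: [0.768, 0.64, 0.0, -0.0]
ft_force: [-1.9, -0.2, -4.8]
grip_width: 0.0116
```

```bash
python3 -c "
from h import *
st()"
```

```text
t 12.62 p [559.8  -6.7 219.7] jawyaw -10.41 z [-1.e-04  1.e-04 -1.e+00] F [-1.9 -0.2 -4.8] M [ 0.08  0.61 -0.12] w 11.6
grip pt [559.8  -6.7  55.7] q [-0.21  0.72  1.73  0.    0.69 -0.03]
```

Call:
{"api": "drive_tool", "payload": {"plan": [[[0.04,-0.0075,0,0,0,0],[0.04,-0.0075,0,0,0,0]]]}}

```text
time: 12.88
position: [0.5617, -0.0071, 0.2197]
tool_rot: [0.768, 0.64, -0.0, -0.0]
ft_force: [-2.5, 1.0, -4.3]
grip_width: 0.0118
```

```bash
python3 -c "
from h import *
st()
cv2.imwrite('pics/s6.png',cv2.resize(camera('side')[240:360,280:400,::-1],None,fx=6,fy=5,interpolation=cv2.INTER_CUBIC))
cv2.imwrite('pics/t6.png',cv2.resize(camera('top')[220:340,260:400,::-1],None,fx=5,fy=5,interpolation=cv2.INTER_CUBIC))
"
```

```text
t 12.88 p [561.7  -7.1 219.7] jawyaw -10.41 z [-1.e-04 -0.e+00 -1.e+00] F [-2.5  1.  -4.3] M [ 0.06  0.56 -0.11] w 11.8
grip pt [561.7  -7.1  55.7] q [-0.21  0.72  1.73 -0.    0.7  -0.03]
```

View pics/s6.png

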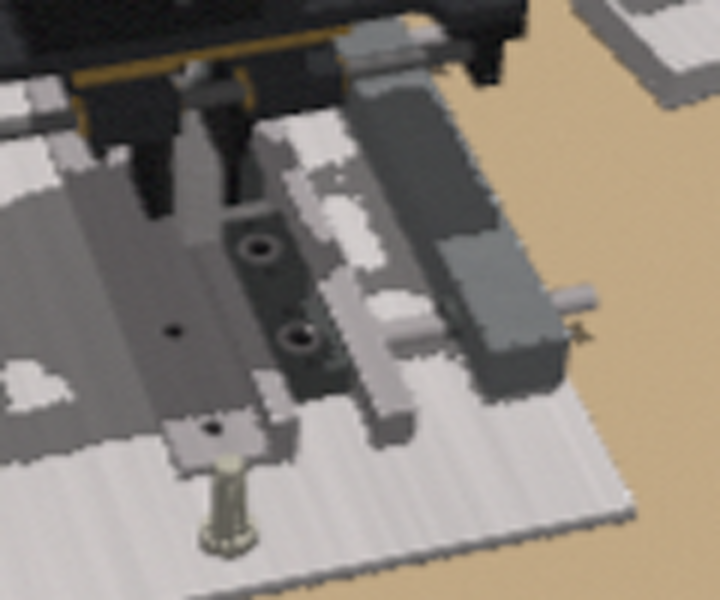

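View pics/t6.png

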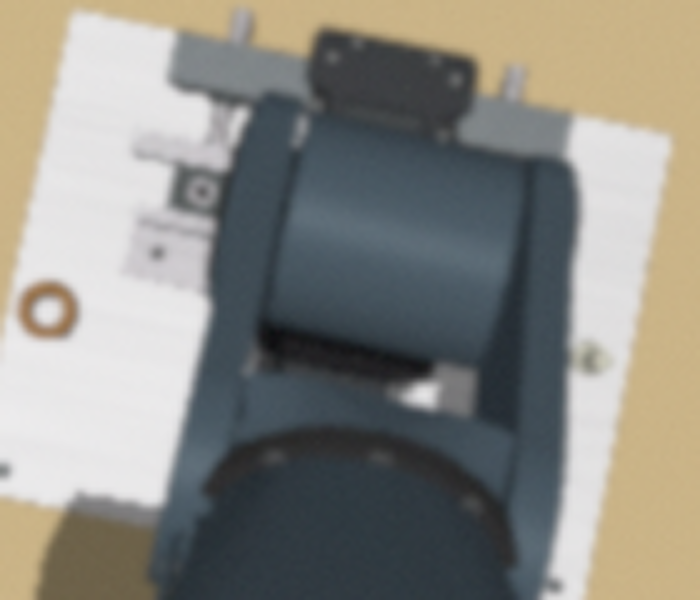

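Call:
{"api": "drive_tool", "payload": {"plan": [[[0.03,-0.0055,0,0,0,0],[0.03,-0.0055,0,0,0,0]]]}}

```text
time: 13.22
position: [0.5632, -0.0074, 0.2198]
tool_rot: [0.768, 0.64, -0.0, -0.0]
ft_force: [-3.5, 1.1, -3.7]
grip_width: 0.0119
```

Call:
{"api": "drive_tool", "payload": {"plan": [[[0.03,-0.0055,0,0,0,0],[0.03,-0.0055,0,0,0,0]]]}}

```text
time: 13.48
position: [0.5647, -0.0077, 0.2198]
tool_rot: [0.768, 0.64, -0.0, -0.0]
ft_force: [-2.7, -0.1, -3.8]
grip_width: 0.0116
```

Call:
{"api": "drive_tool", "payload": {"plan": [[[0.03,-0.0055,0,0,0,0],[0.03,-0.0055,0,0,0,0]]]}}

```text
time: 13.72
position: [0.5663, -0.008, 0.2198]
tool_rot: [0.768, 0.64, -0.0, 0.0]
ft_force: [-3.3, 0.1, -3.6]
grip_width: 0.0115
```

Call:
{"api": "drive_tool", "payload": {"plan": [[[0.03,-0.0055,0,0,0,0],[0.03,-0.0055,0,0,0,0]]]}}

```text
time: 13.98
position: [0.5678, -0.0082, 0.2198]
tool_rot: [0.768, 0.64, -0.0, 0.0]
ft_force: [-3.1, -0.3, -2.6]
grip_width: 0.0116
```

Call:
{"api": "drive_tool", "payload": {"plan": [[[0.03,-0.0055,0,0,0,0],[0.03,-0.0055,0,0,0,0]]]}}

```text
time: 14.22
position: [0.5692, -0.0085, 0.2197]
tool_rot: [0.768, 0.64, -0.0, -0.0]
ft_force: [-2.8, -0.3, -4.3]
grip_width: 0.0118
```

Call:
{"api": "drive_tool", "payload": {"plan": [[[0.03,-0.0055,0,0,0,0],[0.03,-0.0055,0,0,0,0]]]}}

```text
time: 14.48
position: [0.5704, -0.0087, 0.2197]
tool_rot: [0.768, 0.64, -0.0, -0.001]
ft_force: [-4.3, 0.3, -1.8]
grip_width: 0.0118
```

Call:
{"api": "drive_tool", "payload": {"plan": [[[0.02,-0.0037,0,0,0,0],[0,0,0,0,0,0]]]}}

```text
time: 14.72
position: [0.5705, -0.0087, 0.2196]
tool_rot: [0.768, 0.64, -0.001, -0.001]
ft_force: [-4.6, 0.8, -2.4]
grip_width: 0.0117
```

```bash
python3 -c "
from h import *
st()"
```

```text
t 14.72 p [570.5  -8.7 219.6] jawyaw -10.4 z [-2.4e-03  4.0e-04 -1.0e+00] F [-4.6  0.8 -2.4] M [-0.05  1.05 -0.23] w 11.7
grip pt [570.1  -8.6  55.6] q [-0.21  0.73  1.7  -0.    0.71 -0.03]
```

Call:
{"api": "drive_tool", "payload": {"plan": [[[0.02,-0.0037,0,0,0,0],[0,0,0,0,0,0]]]}}

```text
time: 14.98
position: [0.5708, -0.0087, 0.2196]
tool_rot: [0.768, 0.64, -0.001, -0.001]
ft_force: [-5.7, 1.9, -1.7]
grip_width: 0.0117
```

```bash
python3 -c "
from h import *
st()"
```

```text
t 14.97 p [570.8  -8.7 219.6] jawyaw -10.4 z [-3.3e-03  6.0e-04 -1.0e+00] F [-5.7  1.9 -1.7] M [ 0.01  1.19 -0.23] w 11.7
grip pt [570.2  -8.6  55.6] q [-0.21  0.73  1.7  -0.    0.72 -0.03]
```

Call:
{"api": "drive_tool", "payload": {"plan": [[[0.02,-0.0037,0,0,0,0],[0.02,-0.0037,0,0,0,0],[0,0,0,0,0,0]]]}}

```text
time: 15.35
position: [0.5712, -0.0088, 0.2194]
tool_rot: [0.768, 0.64, -0.002, -0.002]
ft_force: [-6.7, 0.8, -1.5]
grip_width: 0.0116
```

```bash
python3 -c "
from h import *
st()"
```

```text
t 15.35 p [571.2  -8.8 219.4] jawyaw -10.4 z [-0.0055  0.001  -1.    ] F [-6.7  0.8 -1.5] M [-0.03  1.39 -0.2 ] w 11.6
grip pt [570.3  -8.6  55.4] q [-0.21  0.73  1.7  -0.    0.72 -0.03]
```

Call:
{"api": "drive_tool", "payload": {"plan": [[[0.02,-0.0037,0,0,0,0],[0.02,-0.0037,0,0,0,0],[0.02,-0.0037,0,0,0,0],[0.02,-0.0037,0,0,0,0],[0,0,0,0,0,0]]]}}

```text
time: 15.98
position: [0.572, -0.0089, 0.219]
tool_rot: [0.768, 0.64, -0.003, -0.004]
ft_force: [-9.0, 0.8, -1.0]
grip_width: 0.0117
```

```bash
python3 -c "
from h import *
st()"
```

```text
t 15.97 p [572.   -8.9 219. ] jawyaw -10.39 z [-0.0095  0.0018 -1.    ] F [-9.   0.8 -1. ] M [ 0.02  1.76 -0.18] w 11.7
grip pt [570.5  -8.6  55. ] q [-0.21  0.73  1.7  -0.    0.73 -0.03]
```

Call:
{"api": "drive_tool", "payload": {"plan": [[[0,0,0,-0.006,-0.033,0],[0,0,0,-0.006,-0.033,0],[0,0,0,-0.006,-0.033,0],[0,0,0,0,0,0]]]}}

```text
time: 16.48
position: [0.5709, -0.0086, 0.2187]
tool_rot: [0.768, 0.64, -0.001, -0.001]
ft_force: [-10.8, 1.3, 0.2]
grip_width: 0.0119
```

```bash
python3 -c "
from h import *
st()"
```

```text
t 16.48 p [570.9  -8.6 218.7] jawyaw -10.38 z [-3.1e-03  7.0e-04 -1.0e+00] F [-10.8   1.3   0.2] M [ 0.12  2.25 -0.16] w 11.9
grip pt [570.3  -8.5  54.7] q [-0.21  0.73  1.7   0.    0.71 -0.03]
```

Call:
{"api": "drive_tool", "payload": {"plan": [[[0.02,-0.0037,0,0,0,0],[0.02,-0.0037,0,0,0,0],[0,0,0,0,0,0],[0,0,0,0,0,0]]]}}

```text
time: 16.98
position: [0.5713, -0.0086, 0.2185]
tool_rot: [0.768, 0.64, -0.002, -0.002]
ft_force: [-12.5, 0.3, 0.3]
grip_width: 0.0119
```

```bash
python3 -c "
from h import *
st()
cv2.imwrite('pics/s7.png',cv2.resize(camera('side')[240:360,280:400,::-1],None,fx=6,fy=5,interpolation=cv2.INTER_CUBIC))
"
```

```text
t 16.98 p [571.3  -8.6 218.5] jawyaw -10.38 z [-0.0053  0.0011 -1.    ] F [-12.5   0.3   0.3] M [ 0.15  2.39 -0.18] w 11.9
grip pt [570.4  -8.4  54.5] q [-0.21  0.73  1.7  -0.    0.72 -0.03]
```

View pics/s7.png

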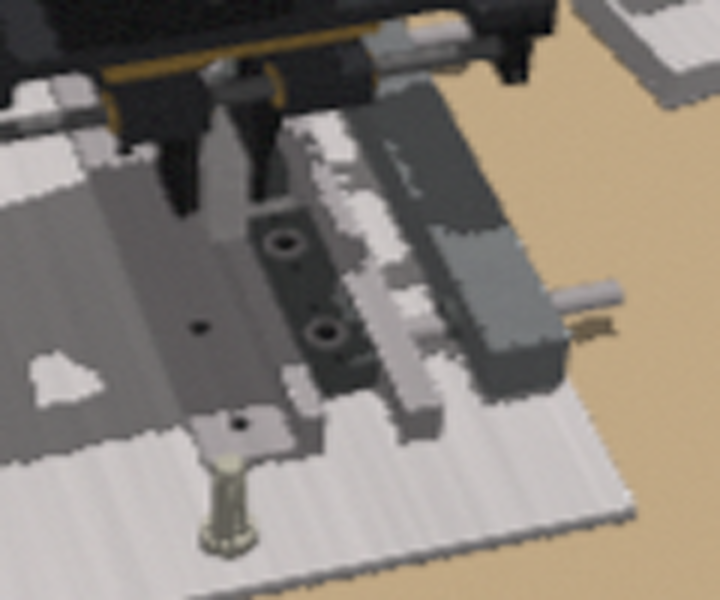

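Call:
{"api": "drive_tool", "payload": {"plan": [[[0,0,0,0,0,0],[0,0,0,0,0,0],[0,0,0,0,0,0],[0,0,0,0,0,0],[0,0,0,0,0,0],[0,0,0,0,0,0],[0,0,0,0,0,0],[0,0,0,0,0,0]]]}}

```text
time: 18.02
position: [0.5713, -0.0086, 0.2185]
tool_rot: [0.768, 0.64, -0.002, -0.002]
ft_force: [-11.4, 2.0, 0.3]
grip_width: 0.0116
```

```bash
python3 -c "
from h import *
st()"
```

```text
t 18.02 p [571.3  -8.6 218.5] jawyaw -10.37 z [-0.0053  0.0011 -1.    ] F [-11.4   2.    0.3] M [ 0.12  2.38 -0.19] w 11.6
grip pt [570.4  -8.5  54.5] q [-0.21  0.73  1.7  -0.    0.72 -0.03]
```

Call:
{"api": "drive_tool", "payload": {"plan": [[[-0.04,0.0074,0,0,0,0],[-0.04,0.0074,0,0,0,0],[-0.06,0.011,0,0.006,0.033,0],[-0.08,0.015,0,0.006,0.033,0],[-0.1,0.0185,0,0.006,0.033,0],[-0.16,0.03,0,0,0,0],[-0.24,0.044,0,0,0,0],[-0.3,0.055,0,0,0,0]]]}}

```text
time: 19.02
position: [0.5502, -0.005, 0.2201]
tool_rot: [0.768, 0.64, 0.001, 0.001]
ft_force: [-0.3, -0.5, -2.9]
grip_width: 0.0117
```

Call:
{"api": "drive_tool", "payload": {"plan": [[[-0.4,0.074,0,0,0,0],[-0.5,0.092,0,0,0,0],[-0.5,0.092,0,0,0,0],[-0.4,0.074,0,0,0,0],[-0.2,0.037,0.5,0,0,0],[0,0,1,0,0,0],[0,0,1,0,0,0],[0,0,1,0,0,0]]]}}

```text
time: 20.02
position: [0.5002, 0.0042, 0.3089]
tool_rot: [0.768, 0.64, 0.0, 0.001]
ft_force: [0.5, -0.3, -4.3]
grip_width: 0.0117
```

```bash
python3 - <<'E'
from h import *
st()
cv2.imwrite("pics/t8.png",cv2.resize(camera("top")[200:360,230:420,::-1],None,fx=4,fy=3.5,interpolation=cv2.INTER_CUBIC))
cv2.imwrite("pics/s8.png",cv2.resize(camera("side")[180:380,190:400,::-1],None,fx=3.8,fy=3,interpolation=cv2.INTER_CUBIC))
E
```

```text
t 20.02 p [500.2   4.2 308.9] jawyaw -10.41 z [ 1.4e-03 -3.0e-04 -1.0e+00] F [ 0.5 -0.3 -4.3] M [-0.1   0.02 -0.03] w 11.7
grip pt [500.4   4.2 144.9] q [-0.22  0.51  1.83  0.    0.8  -0.03]
```

View pics/t8.png

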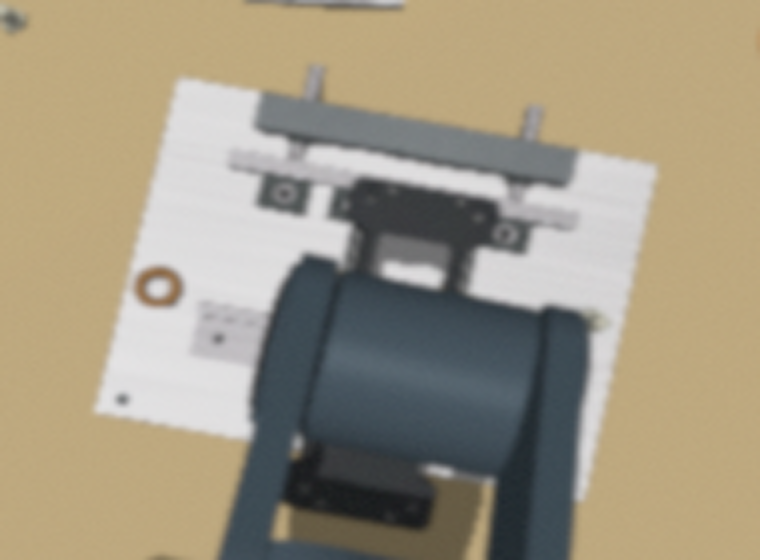

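View pics/s8.png

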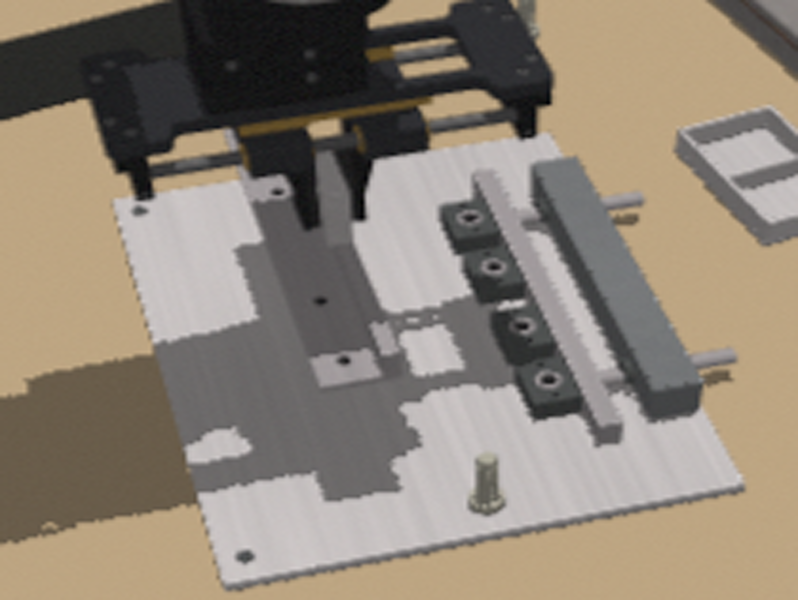

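Call:
{"api": "drive_tool", "payload": {"plan": [[[-0.2,0.3,0.2,0,0,0.4],[-0.2,0.7,0,0,0,0.8],[-0.2,0.75,0,0,0,1],[-0.2,0.75,0,0,0,1],[-0.2,0.75,0,0,0,1],[-0.2,0.75,0,0,0,1],[0,0.75,0,0,0,1],[0,0.75,0,0,0,1]]]}}

```text
time: 21.12
position: [0.4691, 0.1427, 0.3112]
tool_rot: [0.477, 0.879, -0.001, -0.001]
ft_force: [0.2, 0.3, -3.4]
grip_width: 0.0118
```

Call:
{"api": "drive_tool", "payload": {"plan": [[[0,0.75,0,0,0,1],[0,0.75,0,0,0,1],[0,0.75,0,0,0,1],[0,0.75,0,0,0,1],[0,0.75,0,0,0,1],[0,0.75,0,0,0,1],[0,0.75,0,0,0,1],[-0.1,0.75,0,0,0,1]]]}}

```text
time: 22.12
position: [0.4667, 0.2924, 0.3109]
tool_rot: [0.078, 0.997, -0.001, -0.001]
ft_force: [-0.2, -0.1, -2.8]
grip_width: 0.0116
```

Call:
{"api": "drive_tool", "payload": {"plan": [[[0,0.75,0,0,0,1],[0,0.5,0,0,0,0.6],[0,0,0,0,0,0.1],[0,0,0,0,0,0]]]}}

```text
time: 22.62
position: [0.467, 0.3226, 0.3114]
tool_rot: [-0.009, 1.0, -0.001, -0.001]
ft_force: [0.2, -0.7, -3.9]
grip_width: 0.0119
```

```bash
python3 - <<'E'
from h import *
st()
t=camera("top")[:,:,::-1].copy();s=camera("side")[:,:,::-1].copy()
cv2.imwrite("pics/t9r.png",t);cv2.imwrite("pics/s9r.png",s)
cv2.imwrite("pics/t9.png",cv2.resize(t[215:320,260:390],None,fx=6,fy=5.5,interpolation=cv2.INTER_CUBIC))
cv2.imwrite("pics/s9.png",cv2.resize(s[100:380,100:400],None,fx=2.6,fy=2.1,interpolation=cv2.INTER_CUBIC))
n="top";x0,y0,x1,y1=285,240,375,300
U=cv2.resize(t[y0:y1,x0:x1],None,fx=8,fy=8,interpolation=cv2.INTER_CUBIC)
f=lambda p:((p[0]+.5)/8-.5+x0,(p[1]+.5)/8-.5+y0)
for c in contours(U.max(2)<110,1000): print(n,"blk",rect([on(n,*f(p),.024) for p in c]),len(c))
E
```

```text
t 22.62 p [467.  322.6 311.4] jawyaw 90.99 z [-0.0022 -0.0012 -1.    ] F [ 0.2 -0.7 -3.9] M [-0.02 -0.01 -0.01] w 11.9
grip pt [466.7 322.4 147.4] q [ 0.41  0.58  1.66 -0.    0.9  -1.18]
top blk (array([575.5, -73.8]), 29.6, 21.4, 79.2) 294
top blk (array([583. , -31.2]), 28.2, 22.6, 79.5) 299
top blk (array([592.8,  18.5]), 27.6, 20.8, 77.8) 280
top blk (array([600.7,  62.7]), 27.2, 22.2, 78.8) 290
top blk (array([613.5, -89.9]), 39.7, 9.0, 81.3) 260
top blk (array([626.3, -33.2]), 68.5, 4.2, 78.8) 434
```

View pics/t9.png

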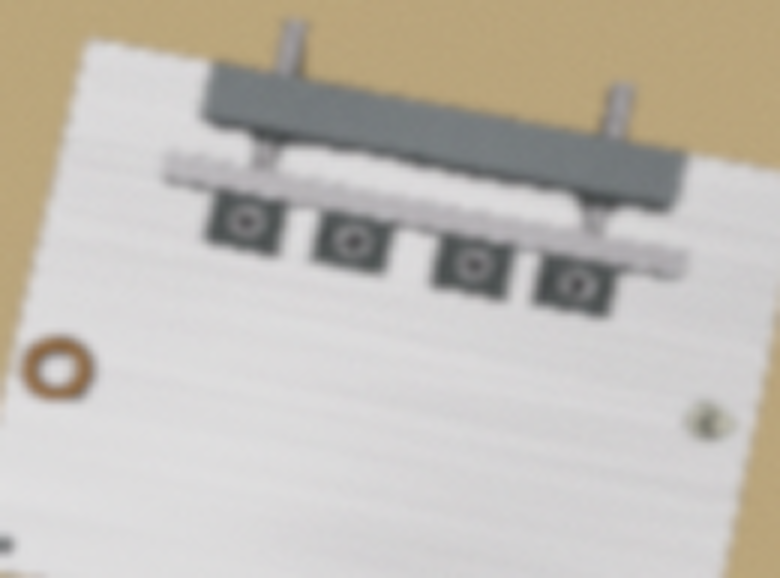

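View pics/s9.png

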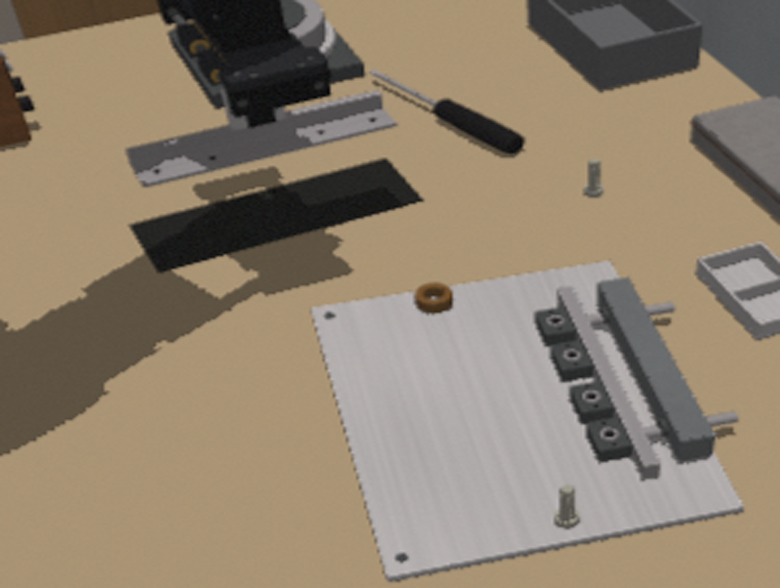

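Call:
{"api": "drive_tool", "payload": {"plan": [[[0.035,0.085,-0.6,0.011,-0.021,0.05],[0,0,-1,0,0,0],[0,0,-1,0,0,0],[0,0,-0.6,0,0,0],[0,0,-0.3,0,0,0],[0,0,-0.2,0,0,0],[0,0,-0.1,0,0,0],[0,0,0,0,0,0]]]}}

```text
time: 23.72
position: [0.4687, 0.3252, 0.2176]
tool_rot: [-0.011, 1.0, 0.001, 0.001]
ft_force: [-0.6, 0.6, -3.0]
grip_width: 0.0116
```

```bash
python3 - <<'E'
from h import *
st()
s=camera("side")[:,:,::-1]
cv2.imwrite("pics/s10.png",cv2.resize(s[140:240,130:280],None,fx=5,fy=5,interpolation=cv2.INTER_CUBIC))
E
```

```text
t 23.73 p [468.7 325.2 217.6] jawyaw 91.3 z [ 0.003   0.0015 -1.    ] F [-0.6  0.6 -3. ] M [ 0.    0.05 -0.02] w 11.6
grip pt [469.2 325.5  53.6] q [ 0.41  0.73  1.71  0.    0.7  -1.18]
```

View pics/s10.png

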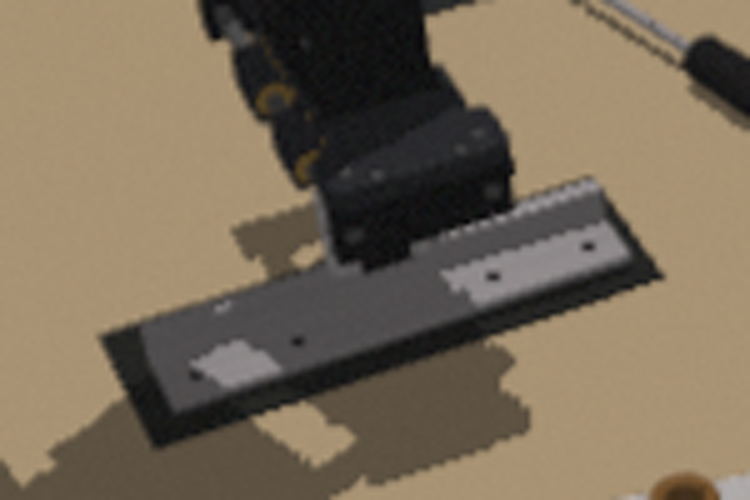

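Call:
{"api": "drive_tool", "payload": {"plan": [[[0,0,-0.06,-0.007,0.015,0],[0,0,-0.06,0,0,0],[0,0,-0.05,0,0,0],[0,0,-0.03,0,0,0],[0,0,0,0,0,0]]]}}

```text
time: 24.4
position: [0.4686, 0.3251, 0.2122]
tool_rot: [-0.011, 1.0, 0.0, 0.0]
ft_force: [0.4, -0.1, -3.6]
grip_width: 0.0118
```

```bash
python3 -c "
from h import *
st()"
```

```text
t 24.4 p [468.6 325.1 212.2] jawyaw 91.3 z [ 5.e-04  4.e-04 -1.e+00] F [ 0.4 -0.1 -3.6] M [0.04 0.02 0.03] w 11.8
grip pt [468.6 325.2  48.2] q [ 0.41  0.74  1.71  0.    0.7  -1.18]
```

Call:
{"api": "drive_tool", "payload": {"plan": [[[0,0,-0.02,0,0,0],[0,0,-0.02,0,0,0],[0,0,0,0,0,0]]]}}

```text
time: 24.78
position: [0.4685, 0.3251, 0.2122]
tool_rot: [-0.011, 1.0, 0.0, 0.0]
ft_force: [-1.6, -1.0, 5.0]
grip_width: 0.012
```

Call:
{"api": "drive_tool", "payload": {"plan": [[[0,0,0.02,0,0,0],[0,0,0,0,0,0],[0,0,0,0,0,0],[0,0,0,0,0,0],[0,0,0,0,0,0],[0,0,0,0,0,0],[0,0,0,0,0,0],[0,0,0,0,0,0]]], "grip": 0}}

```text
time: 25.78
position: [0.4686, 0.3251, 0.2118]
tool_rot: [-0.011, 1.0, 0.0, 0.0]
ft_force: [-0.1, -0.9, 0.3]
grip_width: 0.0824
```

Call:
{"api": "drive_tool", "payload": {"plan": [[[0,0,0.2,0,0,0],[0,0,0.6,0,0,0],[0,0,1,0,0,0],[0,0,1,0,0,0],[0,0,1,0,0,0],[-0.5,0.5,1,0,0,0],[-1,1,1,0,0,0],[-1,1,1,0,0,0]]]}}

```text
time: 26.78
position: [0.4053, 0.3879, 0.3838]
tool_rot: [-0.011, 1.0, 0.001, 0.001]
ft_force: [0.5, 1.0, 0.1]
grip_width: 0.0869
```

Call:
{"api": "drive_tool", "payload": {"plan": [[[-1,1,0.5,0,0,0],[-1,1,0,0,0,0],[-1,1,0,0,0,0],[-1,1,0,0,0,0],[-1,1,0,0,0,0],[-0.5,0.5,0,0,0,0],[0,0,0,0,0,0]]]}}

```text
time: 27.65
position: [0.2679, 0.5254, 0.3948]
tool_rot: [-0.012, 1.0, 0.0, 0.001]
ft_force: [-0.2, 0.7, -0.3]
grip_width: 0.0865
```

```bash
python3 - <<'E'
from h import *
st()
t=camera("top")[:,:,::-1].copy();s=camera("side")[:,:,::-1].copy()
cv2.imwrite("pics/tf.png",t);cv2.imwrite("pics/sf.png",s)
E
```

```text
t 27.65 p [267.9 525.4 394.8] jawyaw 91.41 z [ 1.4e-03  7.0e-04 -1.0e+00] F [-0.2  0.7 -0.3] M [ 0.02 -0.04 -0.01] w 86.5
grip pt [268.1 525.5 230.8] q [ 0.91  0.49  1.53 -0.    1.11 -0.68]
```

View pics/tf.png

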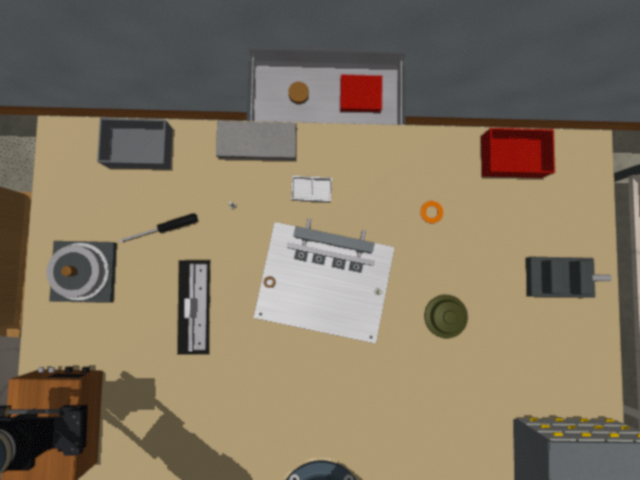

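View pics/sf.png

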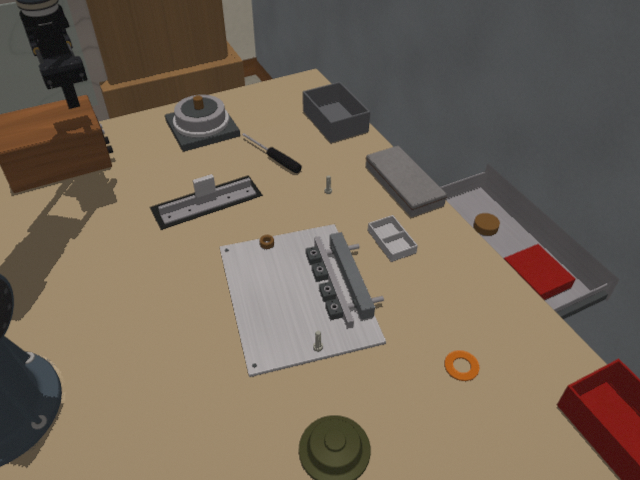

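```bash
python3 -c "
from rig import robot
print(robot.hand_in())"
```

```text
the job is handed in; nothing more can be done
None
```

The job is done and handed in at about 28 s of the 59 s. I took the straightedge off its mat and pushed the four blocks with its working face into a line against the gauge bar, on until the bar met its stop. I held it there for about 1.4 s at roughly 12 N; the wrist readings in the hold were 11.6 to 12.5 N, and no reading in the push was above 12.5 N. Then I backed straight off, set the straightedge upright on its mat and moved the arm clear.

- **Blocks:** Measured before the straightedge was put back, the block centres lay on one line within about 0.5 mm at 10.5°. This matches the bar's own angle of about 10.5°, and the top view showed the blocks touching the bar. The individual block angles came out 0 to 2° off that line, which is within what my pixel measurement can resolve.
- **Straightedge and other parts:** In the final pictures the straightedge stands upright along its mat. The jaws released it at 91.3°, against the mat's 91.8°. By eye, the other parts look where they were at the start; I did not re-measure them.
- **What differed:** The tool tilted by up to about 0.55° while pushing. I partly corrected this before the hold, which left about 0.3°. During the push the vertical force shifted by about 4 N and the tool sank about 1 mm, which would leave the straightedge about 1.3 mm above the plate. I took the shift to be friction at the face, but could not confirm it.

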